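# Clear the way and draw out the mould tray

### The arm

A 6-joint arm with a two-finger parallel gripper is mounted at the origin on the work surface; the furniture and walls round the work are solid. World frame = base frame: x ahead of the robot, y to its left, z up, the work surface at z = 0. Lengths are in m, angles in degrees, forces in N, time in s.
With the tool pointing down it reaches from about 0.275 to 1 m from the base axis. Payload 8.4 kg.
Tool frame: the origin (TCP) lies at the centre of the arm's flange, where the gripper is bolted on; the fingertips stand 173 mm ahead of it and the grasp point (between the pads) lies 155 mm ahead of it; z points along the fingers, y is the line along which they close (so a half turn about z gives the same grasp; the last joint's range is limited). The gripper opens to 85 mm and grips with 20 to 120 N. Pads are 22 mm wide; open, the fingers measure 114 mm over their backs; the gripper's body (76 mm by 85 mm) begins 54 mm behind the grasp point. The pads swing forward as they close: fully open they stand 13 mm farther back than shut.
Start: joints at [69.649, 20.225, 93.587, -0, 66.188, -0.138], TCP at [0.216, 0.587, 0.405] pointing down, gripper open.
Joint ranges: [-150.9, 150.9], [-52.94, 120.26], [3.33, 152.33], [-74.26, 254.26], [0, 154.13], [-172.89, 172.89]. Speed limits (degrees/s): [127.2, 127.2, 159.86, 180, 180, 180].

### API

Orientations are given as a 3x3 rotation matrix whose columns are the frame's x, y, z axes.
In Python, from plant import env, solver, viewer, telemetry gives the robot as it stands. Calls block until the motion is done:
- env.movep(position, orientation): joint-space move of the TCP to a pose.
- env.servo_line(position, rotation=None, feed=0.15, max_force=None): straight line of the TCP; rotation=None keeps the orientation; feed is the mean speed in m/s. With max_force (N) it stops when the force on the tool has changed by that much, and returns True; else False.
- env.move_joints(angles): joint-space move.
- env.set_gripper(opening, squeeze=None): finger opening in m; squeeze is the grip in N (None keeps the last); returns when the fingers have stopped.
- env.sleep(seconds).
- solver.ik(position, orientation): joint angles nearest the present ones, or None.
- viewer.capture(name): name is "side" or "top"; returns (picture, depth): 420x560x3 uint8, red, green, blue; 420x560 float32, m along the optical axis (not along the pixel's ray), 0 where there is no reading.
- viewer.camera_model(name): a dict with "fovy" (degrees; the focal length in pixels is half the picture's height over the tangent of half this angle, whatever the lens; pixels are square), "cx", "cy" (the principal point, pixels), "k1" (the pictures are not rectified: a ray, as slopes to the right and down, at radius r is drawn at 1 + k1 r^2 times it, then the intrinsics apply), "eye" and "attitude" of the camera in the world. Camera axes: x right, y up, looking along -z (the intrinsics and any distortion apply to the point x, -y, -z); pixel columns grow to the right and rows downward; lengths in m; the calibration is good to about 2 mm. A picture is of the moment at which its call begins. camera_model takes no time and is no camera call.
A pose or a line that the arm cannot do raises env.MotionError and nothing moves.
- env.sign_off(): hands the job in; it is judged then, once.
Readings, each from a call of its own:
- telemetry.current_time_s(): time.
- telemetry.current_qpos(): joint angles.
- telemetry.current_qvel(): joint speeds.
- telemetry.current_effort(): joint torques, N m.
- telemetry.current_tool_pos(): TCP position.
- telemetry.current_eef_rot(): TCP orientation.
- telemetry.current_contact_force(): force on the tool from outside, world axes, zero at the start.
- telemetry.current_wrist_torque(): the same for the moment, N m.
- telemetry.current_gripper_width(): finger opening in m.
- telemetry.current_gripper_force(): force on a finger pad.
Only numpy, scipy, OpenCV 4.12 (cv2) and the standard library are available. Lean on these libraries where they do the work, as an engineer would, in place of code of your own. Each camera call takes 0.05 s, during which the arm holds its last target. There are 200 camera calls.

### The job

The small steel base mould is wanted, but a roll of labels lies in front of its tray. With the fingertips, push the roll along the bench until it is well clear of that tray's path; only then hook a fingertip behind the tray's front lip and draw that tray right out to its stop, with the mould still lying in it. Grasp and lift nothing, do not touch what lies in the trays, leave the other tray in, and do not disturb the other things on the bench.

Things in the scene. Friction and masses are not known exactly. Their poses are not given: they have to be found in the camera images.
- rack: Grey rack fixed to the bench, 145 mm long (x), 146 mm wide (y); back wall 48 mm high, the rails beside the trays 33 mm. Origin on the bench at the middle of its front edge, z up; trays are drawn out along its -x. Two alike open-topped metal trays lie side by side in it, 68 mm apart, each 125 mm long and 62 mm wide, floor top 10 mm above the bench, side walls to 28 mm
- tray_l (a joint): tray in the lane at rack y = +34 mm; its joint value is how far it is out, in m: 0 pushed home, 0.095 at its stop. Slides with about 1.5 N of friction and stays where it is left
- tray_r (a joint): tray in the lane at rack y = -34 mm; its joint value is how far it is out, in m: 0 pushed home, 0.095 at its stop. Slides with about 1.5 N of friction and stays where it is left
- mould_c (a point): centre of the stainless-steel base mould (a small empty metal pan, 30x39 mm, 12 mm high), loose in the rear compartment of one of the two trays; its tray is the one to draw out
- cassette_row_c (a point): centre of a short row of green cassettes (29x47 mm, 34 mm high), loose in the other tray; to be left there
- roll_c (a point): centre of the roll of white labels lying flat on the bench in front of the mould's tray, 58 mm across and 25 mm high, 45 g, loose: slides when pushed
- tray_l_lip (a point): middle of the top edge of the front lip of tray_l, 45 mm above the bench, in the middle of the lip's 4 mm thickness; axes as the rack. Behind it an empty finger bay, 57 mm wide, reaches from 2 to 55 mm along rack +x (floor 10 mm above the bench), then a ridge 3 mm thick up to 18 mm, then the contents
- tray_l_nest (a point): centre of the floor of the rear compartment of tray_l (62 mm long, 57 mm wide), 10 mm above the bench
- tray_r_lip (a point): middle of the top edge of the front lip of tray_r, 45 mm above the bench, in the middle of the lip's 4 mm thickness; axes as the rack. Behind it an empty finger bay, 57 mm wide, reaches from 2 to 55 mm along rack +x (floor 10 mm above the bench), then a ridge 3 mm thick up to 18 mm, then the contents
- tray_r_nest (a point): centre of the floor of the rear compartment of tray_r (62 mm long, 57 mm wide), 10 mm above the bench
- jar: white specimen jar, 56 mm wide, 72 mm high, origin at the centre of its underside; bystander
- jar_small: smaller white specimen jar, 47 mm wide, 60 mm high, origin at the centre of its underside; bystander
- label_roll: the same label roll, origin at the centre of its underside, its z along the roll's axis
- mould: the same base mould, origin at the centre of its underside
- cassette_row: the same row of cassettes, origin at the centre of its underside

How it is judged:
By the outcome, as a careful person would: the job done as asked, in the order asked, and still so for the second after the job is handed in, with the robot touching nothing.
It also fails if it takes over 42 s, if anything falls off the work surface, if the arm or the gripper's body presses on something with over 40 N, if the wrist force passes 120 N, or if a joint passes its speed limit or range.

## Working session

There is one attempt and no reset: what is moved stays moved. The work goes in short steps, each a Python script; the robot and the scene stay as the last script left them, time stands still between calls to the robot, and variables do not carry over. Pictures are saved under pics/ and viewed, at most 10 in all, crops included, and the job is handed in when it is done.

```bash
mkdir -p pics
cat > h.py <<'E'
import numpy as np, cv2
from plant import env, solver, viewer, telemetry
def cam(n):
    m=viewer.camera_model(n); f=210/np.tan(np.radians(m["fovy"])/2)
    K=np.array([[f,0,m["cx"]],[0,f,m["cy"]],[0,0,1.]]); return m,K
def slopes(n,px):
    m,K=cam(n)
    return cv2.undistortPoints(np.float64(px).reshape(-1,1,2),K,np.array([m["k1"],0,0,0,0.]) if 0 else np.array([m["k1"],0,0,0.]))[:,0]
def plane(n,px,z):
    m,K=cam(n); s=slopes(n,px)
    d=np.c_[s[:,0],-s[:,1],-np.ones(len(s))]@np.array(m["attitude"]).T
    e=np.array(m["eye"]); return e+d*((z-e[2])/d[:,2])[:,None]
def cloud(n,dep):
    m,K=cam(n); v,u=np.mgrid[:420,:560]; s=slopes(n,np.stack([u,v],-1).reshape(-1,2))
    d=np.c_[s[:,0],-s[:,1],-np.ones(len(s))]*dep.reshape(-1,1)
    return (d@np.array(m["attitude"]).T+np.array(m["eye"])).reshape(420,560,3)
E
python3 - <<'E'
from h import *
for n in("side","top"):
    p,d=viewer.capture(n); cv2.imwrite(f"pics/{n}0.png",p[:,:,::-1]); np.savez(f"{n}0.npz",p=p,d=d)
    print(viewer.camera_model(n))
print(telemetry.current_eef_rot(),telemetry.current_gripper_width())
E
```

```text
{'fovy': 57.4465246074374, 'cx': 276.7929540162645, 'cy': 210.23760002385595, 'k1': 0.022832506551538366, 'eye': array([0.8610447 , 0.50148833, 0.65321968]), 'attitude': array([[-0.79460246, -0.39140589,  0.46412105],
       [ 0.60682352, -0.53629682,  0.58664378],
       [ 0.01929081,  0.74778817,  0.66365708]])}
{'fovy': 43.00911421637278, 'cx': 269.63794084527603, 'cy': 201.35999391179416, 'k1': -0.034017923934669875, 'eye': array([0.37273638, 0.01329555, 1.04006626]), 'attitude': array([[ 2.97906290e-03,  9.95916808e-01, -9.02265850e-02],
       [-9.99995395e-01,  2.91474873e-03, -8.44561925e-04],
       [-5.78125593e-04,  9.02286856e-02,  9.95920906e-01]])}
[[-9.38417158e-01  3.45504020e-01 -4.58538089e-04]
 [ 3.45504324e-01  9.38416372e-01 -1.21456025e-03]
 [ 1.06642030e-05 -1.29819107e-03 -9.99999157e-01]] 0.08551100420858922
```

View pics/top0.png

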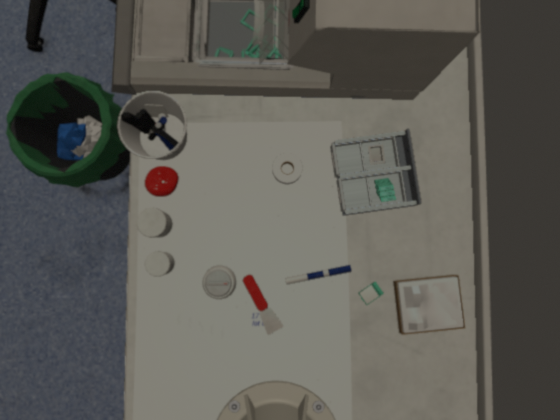

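View pics/side0.png

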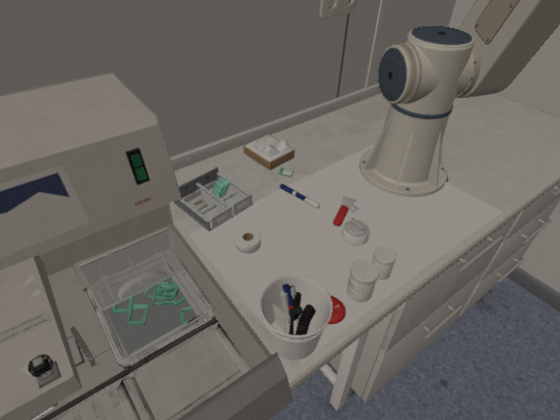

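The top view shows the mould at (376,154) in the upper tray, so it is tray_l, with the roll at (287,168). The cassettes are at (385,190), and the rack's back wall runs along the right near (410,170). Next I'll measure these from the depth.

Run:
```python
from h import *
z=np.load("top0.npz"); p,d=z["p"],z["d"]; P=cloud("top",d)
cv2.imwrite("pics/crop.png",cv2.convertScaleAbs(cv2.resize(p[115:225,255:425,::-1],None,fx=4.5,fy=4.5,interpolation=cv2.INTER_CUBIC),alpha=1.6))
print("bench z",np.median(P[230:260,200:330,2]),np.median(P[225:260,370:420,2]))
np.set_printoptions(linewidth=250)
print((P[126:220:3,326:424:3,2]*1000).round().astype(int))
# roll top
sub=P[145:190,265:310].reshape(-1,3); s=sub[(sub[:,2]>.018)&(sub[:,2]<.035)]
print("roll",len(s),s.min(0),s.max(0),s.mean(0))
```

```text
bench z 9.141122358746756e-05 -0.0004321188626044137
[[-2 -1 -1 ... -1  0 -3]
 [ 1  1  5 ... -3 -5 -1]
 [ 0  5  2 ... -1  1  0]
 ...
 [ 1  2  0 ... -2  0 -3]
 [-1 -1  1 ...  0 -2  3]
 [ 1 -1  0 ...  1 -1 -1]]
roll 599 [ 0.5018158  -0.0462246   0.01830321] [0.55890535 0.00982269 0.02979085] [ 0.52989621 -0.01844162  0.02465891]
```

View pics/crop.png

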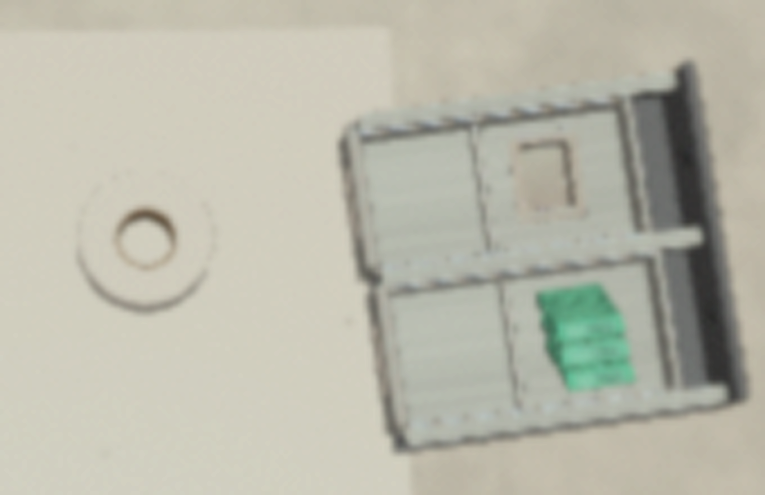

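The crop shows tray_l's lip running from about (347,128) to (372,278) and tray_r's lip below it. The mould is at (543,177), and the roll centre at (147,238). I'll fit the lip and walls from the depth.

```bash
cat > rack.py <<'E'
from h import *
def fit(f):
    z=np.load(f); p,d=z["p"],z["d"]; P=cloud("top",d)[115:225,320:425].reshape(-1,3)
    lip=P[(P[:,2]>.038)&(P[:,2]<.055)]
    return lip,P
E
python3 - <<'E'
from rack import *
L,P=fit("top0.npz")
a=L[L[:,1]>-0.17]; b=L[L[:,1]<-0.2]
for n,s in(("lip",a),("back",b)):
    print(n,len(s),s.min(0),s.max(0),cv2.fitLine(np.float32(s[:,:2]),cv2.DIST_HUBER,0,.001,.001).ravel())
r=P[(P[:,2]>.022)&(P[:,2]<.038)]
(c,wh,an)=cv2.minAreaRect(np.float32(P[(P[:,2]>.02)][:,:2])); print(c,wh,an)
# hand-picked pixels -> planes
q=lambda x,y:(255+x/4.5-.4,115+y/4.5-.4)
print("lip l ends z45",plane("top",[q(347,130),q(372,278),q(378,290),q(400,445)],.045))
print("back wall top z48",plane("top",[q(685,65),q(745,400)],.048))
print("mould",plane("top",[q(543,177)],.018))
a=a[np.argsort(a[:,0])]; np.set_printoptions(precision=3,suppress=True)
print(a[:: max(1,len(a)//40)])
E
```

```text
lip 206 [ 0.44726104 -0.12755958  0.03971144] [ 0.574532   -0.10342681  0.04895003] [ 0.9862135   0.16547798  0.4962603  -0.11728533]
back 498 [ 0.45911636 -0.26990377  0.03802121] [ 0.60351878 -0.20015911  0.05355314] [ 0.9175295  -0.3976677   0.5204786  -0.23846136]
(0.49840646982192993, -0.11513890326023102) (0.1649293154478073, 0.31929898262023926) 17.05875587463379
lip l ends z45 [[ 0.57332899 -0.10314459  0.045     ]
 [ 0.51050802 -0.11310653  0.045     ]
 [ 0.50545265 -0.11557465  0.045     ]
 [ 0.44049389 -0.12416505  0.045     ]]
back wall top z48 [[ 0.60115404 -0.24575564  0.048     ]
 [ 0.45943499 -0.26780328  0.048     ]]
mould [[ 0.55850895 -0.19090713  0.018     ]]
[[ 0.447 -0.124  0.042]
 [ 0.451 -0.122  0.045]
 [ 0.453 -0.126  0.043]
 [ 0.456 -0.125  0.044]
 [ 0.459 -0.126  0.042]
 [ 0.462 -0.122  0.045]
 [ 0.464 -0.122  0.042]
 [ 0.468 -0.124  0.045]
 [ 0.47  -0.124  0.043]
 [ 0.473 -0.122  0.045]
 [ 0.476 -0.12   0.041]
 [ 0.479 -0.121  0.049]
 [ 0.481 -0.12   0.043]
 [ 0.485 -0.12   0.043]
 [ 0.488 -0.12   0.047]
 [ 0.491 -0.116  0.043]
 [ 0.494 -0.118  0.046]
 [ 0.497 -0.121  0.041]
 [ 0.5   -0.116  0.044]
 [ 0.502 -0.12   0.043]
 [ 0.505 -0.116  0.046]
 [ 0.515 -0.113  0.044]
 [ 0.517 -0.111  0.043]
 [ 0.521 -0.113  0.044]
 [ 0.523 -0.115  0.04 ]
 [ 0.526 -0.112  0.048]
 [ 0.529 -0.113  0.043]
 [ 0.532 -0.111  0.045]
 [ 0.536 -0.111  0.046]
 [ 0.538 -0.108  0.042]
 [ 0.542 -0.109  0.045]
 [ 0.544 -0.111  0.043]
 [ 0.548 -0.107  0.044]
 [ 0.55  -0.106  0.043]
 [ 0.553 -0.107  0.044]
 [ 0.557 -0.109  0.046]
 [ 0.559 -0.107  0.046]
 [ 0.563 -0.104  0.045]
 [ 0.565 -0.107  0.045]
 [ 0.568 -0.103  0.047]
 [ 0.57  -0.104  0.045]
 [ 0.575 -0.104  0.044]]
```

Run:
```python
from h import *
for n in("top","side"):
    z=np.load(n+"0.npz"); P=cloud(n,z["d"]).reshape(-1,3)[z["d"].ravel()>0]
    for y0,y1 in((-.25,-.12),(-.12,-.05),(-.05,.05),(.05,.15),(.15,.3),(.3,.45)):
        s=P[(P[:,1]>y0)&(P[:,1]<y1)&(P[:,0]>.55)&(P[:,2]>.06)&(P[:,0]<1.)]
        print(n,y0,y1,"obstacle min x",np.percentile(s[:,0],1).round(3) if len(s) else None,"max z x<.75",s[s[:,0]<.75][:,2].max() if (s[:,0]<.75).any() else None)
    if n=="top":
        s=P[(P[:,0]>.3)&(P[:,0]<.5)&(P[:,1]>-.05)&(P[:,1]<.12)&(P[:,2]>.008)]; print(len(s), s.min(0) if len(s) else 0,s.max(0) if len(s) else 0)
u=np.array([-.946,.325,0]);u/=np.linalg.norm(u)
ex=np.array([.160,-.987,0]);ex/=np.linalg.norm(ex)
for nm,a,pos in(("push",u,[.582,-.036,.18]),("push-end",u,[.437,.014,.18]),("pull",ex,[.5465,-.137,.193]),("pullend",ex,[.529,-.03,.193])):
    for s in(1,-1):
        x=s*a; R=np.c_[x,np.cross([0,0,-1],x),[0,0,-1]]; print(nm,s,solver.ik(pos,R))
```

```text
top -0.25 -0.12 obstacle min x 0.663 max z x<.75 0.3572271045755181
top -0.12 -0.05 obstacle min x 0.666 max z x<.75 0.3562979842721785
top -0.05 0.05 obstacle min x 0.668 max z x<.75 0.34939115547433963
top 0.05 0.15 obstacle min x 0.672 max z x<.75 0.09619246022735217
top 0.15 0.3 obstacle min x 0.562 max z x<.75 0.14745303876908378
top 0.3 0.45 obstacle min x 0.677 max z x<.75 0.0857955166532095
722 [ 0.3001518  -0.04997433  0.00806273] [0.34149628 0.11996736 0.04956727]
side -0.25 -0.12 obstacle min x 0.669 max z x<.75 0.35668134058509465
side -0.12 -0.05 obstacle min x 0.672 max z x<.75 0.3554564016022066
side -0.05 0.05 obstacle min x 0.674 max z x<.75 0.3486698826275768
side 0.05 0.15 obstacle min x 0.678 max z x<.75 0.09485355393133332
side 0.15 0.3 obstacle min x 0.559 max z x<.75 0.14830681389352707
side 0.3 0.45 obstacle min x 0.679 max z x<.75 0.0850081938281142
push 1 [-3.68694717e+00  3.34988133e+01  1.06961296e+02 -2.54444375e-14
  3.95398911e+01 -7.47266961e+01]
push -1 [-3.68694717e+00  3.34988133e+01  1.06961296e+02 -2.54444375e-14
  3.95398911e+01  1.05273304e+02]
push-end 1 [ 1.63836817e+00  2.53134933e+01  1.24957953e+02 -2.54444375e-14
  2.97285538e+01 -6.94013807e+01]
push-end -1 [ 1.63836817e+00  2.53134933e+01  1.24957953e+02 -2.54444375e-14
  2.97285538e+01  1.10598619e+02]
pull 1 [-1.42257824e+01  3.10968770e+01  1.09304677e+02 -2.54444375e-14
  3.95984455e+01  1.56566249e+02]
pull -1 [-1.42257824e+01  3.10968770e+01  1.09304677e+02 -2.54444375e-14
  3.95984455e+01 -2.34337514e+01]
pullend 1 [-3.40801541e+00  2.90764589e+01  1.13521925e+02 -2.54444375e-14
  3.74016161e+01  1.67384016e+02]
pullend -1 [-3.40801541e+00  2.90764589e+01  1.13521925e+02 -2.54444375e-14
  3.74016161e+01 -1.26159845e+01]
```

Run:
```python
from h import *
u=np.array([-.125,.043,0]);u/=np.linalg.norm(u)
R=np.c_[u,np.cross([0,0,-1],u),[0,0,-1]]
roll=np.array([.5305,-.0182,0]); s=roll-.055*u
env.set_gripper(.04)
env.movep(s+[0,0,.38],R)
env.servo_line(s+[0,0,.181],feed=.2)
print("down",telemetry.current_contact_force(),telemetry.current_gripper_width())
e=roll+u*(.135-.032)+[0,0,.181]
print(env.servo_line(e,feed=.06,max_force=15))
env.servo_line(e-u*.025,feed=.1)
env.servo_line(e-u*.025+[0,0,.12],feed=.2)
print(telemetry.current_time_s())
# move tool over to hook hover, with fingers shut
ex=np.array([.160,-.987,0]);ex/=np.linalg.norm(ex)
R=np.c_[-ex,np.cross([0,0,-1],-ex),[0,0,-1]]
env.movep(np.array([.542,-.109,.33])+ex*.1,R); env.set_gripper(0)
p,d=viewer.capture("top"); cv2.imwrite("pics/top1.png",p[:,:,::-1]); np.savez("top1.npz",p=p,d=d)
p,d=viewer.capture("side"); np.savez("side1.npz",p=p,d=d); cv2.imwrite("pics/side1.png",p[:,:,::-1])
P=cloud("side",d).reshape(-1,3); print(telemetry.current_time_s())
q=P[(P[:,2]>.019)&(P[:,2]<.03)&(abs(P[:,0]-.42)<.09)&(abs(P[:,1]-.02)<.055)];print("roll",len(q),q.min(0),q.max(0))
```

```text
down [-0.07931444  0.19026038 -0.04989629] 0.03995992925584131
False
8.2417
9.7583
roll 330 [ 0.37596742 -0.00578583  0.01916058] [0.4347236  0.05433675 0.02811533]
```

View pics/top1.png

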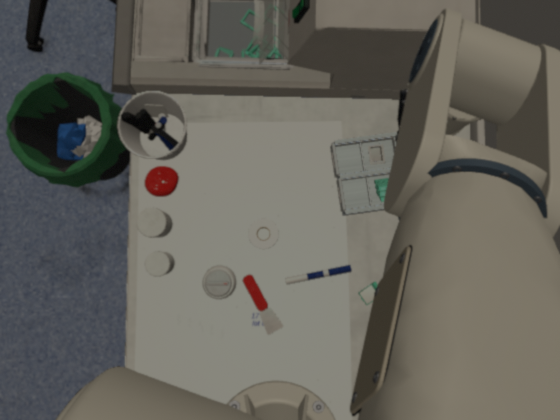

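View pics/side1.png

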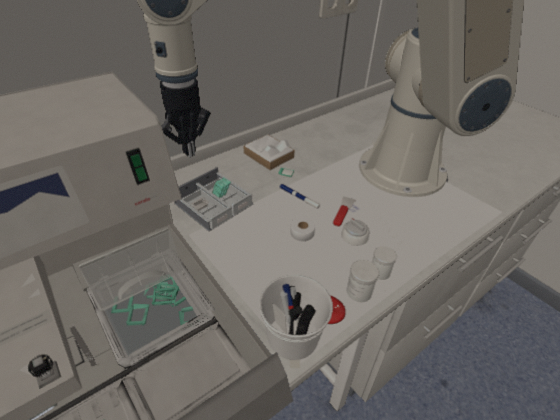

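The roll now sits at (263,235) in the top view, about (0.405, 0.024), some 55 mm outside the lane. The rack and bystanders are unchanged, so I'll hook and draw the tray.

Run:
```python
from h import *
ex=np.array([.160,-.987,0]);ex/=np.linalg.norm(ex)
R=np.c_[-ex,np.cross([0,0,-1],-ex),[0,0,-1]]
lip=np.array([.542,-.109,0]); c=lip+ex*.028
print(telemetry.current_gripper_width())
env.servo_line(c+[0,0,.28],R,feed=.2)
print("down stop",env.servo_line(c+[0,0,.194],feed=.08,max_force=8),telemetry.current_contact_force())
t=c-ex*.095+[0,0,.194]
print("pull",env.servo_line(t,feed=.04,max_force=10),telemetry.current_contact_force())
print("stop",env.servo_line(c-ex*.135+[0,0,.194],feed=.015,max_force=10),telemetry.current_contact_force())
q=telemetry.current_tool_pos(); print("travel",(c-q)@ex,telemetry.current_time_s())
```

```text
0.0003394115152858227
down stop False [ 0.90156645 -0.39959128  0.34963732]
pull False [ 1.6161574  -0.53804676 -0.10441782]
stop True [ 0.29134776 -4.37040949  2.13845056]
travel 0.10304180368965055 15.0917
```

Run:
```python
from h import *
ex=np.array([.160,-.987,0]);ex/=np.linalg.norm(ex)
q=np.array(telemetry.current_tool_pos())
env.servo_line(q+ex*.012,feed=.04); print(telemetry.current_contact_force())
env.servo_line(q+ex*.012+[0,0,.12],feed=.15)
env.movep(q+ex*.16+[0,0,.16],np.array(telemetry.current_eef_rot()))
p,d=viewer.capture("top"); np.savez("top2.npz",p=p,d=d); P=cloud("top",d)
cv2.imwrite("pics/top2.png",cv2.convertScaleAbs(cv2.resize(p[115:265,225:425,::-1],None,fx=4,fy=4,interpolation=cv2.INTER_CUBIC),alpha=1.6))
L=P[115:225,270:420].reshape(-1,3); L=L[(L[:,2]>.039)&(L[:,2]<.052)&(L[:,1]>-.09)&(abs(L[:,0]-.53)<.04)]
print(len(L)); A=np.array([.542,-.109])
if len(L): print("lip",np.median(L,0),"out",np.median((A-L[:,:2])@ex[:2]))
print(telemetry.current_time_s())
```

```text
[-0.20377254  0.69668738 -0.07385504]
102
lip [ 0.53172635 -0.02027056  0.04424567] out 0.08974400696351457
17.2
```

View pics/top2.png

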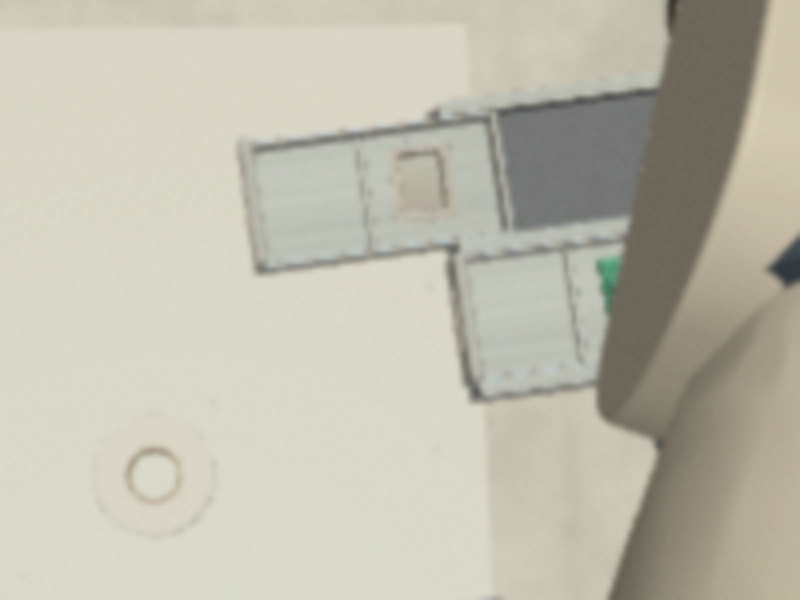

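The tray is out with the mould in it (at (420,180)) and the roll is clear, but I measure about 90 mm against the 95 mm stop. I'll hook again and pull harder to tell a real stop from a sticking point.

Run:
```python
from h import *
ex=np.array([.160,-.987,0]);ex/=np.linalg.norm(ex)
R=np.c_[-ex,np.cross([0,0,-1],-ex),[0,0,-1]]
c=np.array([.542,-.109,0])+ex*.028; h=c-ex*.103
s=h+ex*.014
env.movep(s+[0,0,.31],R)
env.servo_line(s+[0,0,.194],feed=.12,max_force=8)
for k in range(30):
    r=env.servo_line(s-ex*.002*(k+1)+[0,0,.194],feed=.02,max_force=25)
    f=telemetry.current_contact_force(); q=np.array(telemetry.current_tool_pos())
    print(k,r,np.round((c-q)@ex,4),np.round(f,1))
    if r or abs(f[1])>18: break
env.servo_line(q+ex*.014,feed=.04)
env.servo_line(q+ex*.014+[0,0,.12],feed=.15); print(telemetry.current_contact_force())
env.movep(q+ex*.16+[0,0,.16],R)
p,d=viewer.capture("top"); np.savez("top3.npz",p=p,d=d); P=cloud("top",d)
cv2.imwrite("pics/top3.png",cv2.convertScaleAbs(cv2.resize(p[115:265,225:425,::-1],None,fx=4,fy=4,interpolation=cv2.INTER_CUBIC),alpha=1.6))
L=P[115:225,270:420].reshape(-1,3); L=L[(L[:,2]>.039)&(L[:,2]<.052)&(L[:,1]>-.09)&(abs(L[:,0]-.53)<.04)]
print("lip",np.median(L,0),"out",np.median((np.array([.542,-.109])-L[:,:2])@ex[:2]),telemetry.current_time_s())
```

```text
0 False 0.0911 [ 0.1  0.4 -1.6]
1 False 0.0931 [-0.8  0.2  0.9]
2 False 0.0951 [ 0.  -0.7 -0.6]
3 False 0.0971 [-0.1  0.4 -0.2]
4 False 0.0991 [ 0.   0.1 -0.2]
5 False 0.1011 [ 0.6  0.4 -0.9]
6 False 0.1028 [-0.2 -4.3  0.1]
7 False 0.1036 [  0.5 -16.8  -1.4]
8 False 0.1043 [  1.2 -30.7  -2.1]
[-0.21171838  0.06915683  0.78849132]
lip [ 0.53163375 -0.02029031  0.04361582] out 0.08972260504413772 23.45
```

View pics/top3.png

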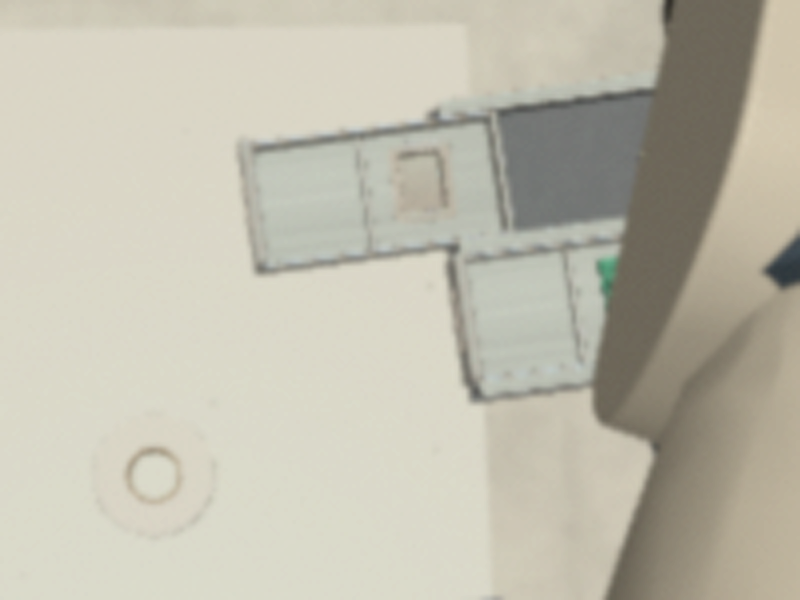

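The tray did not move at 30 N and stopped in the same place, so it is at its hard stop. The mould is still in the tray, the other tray is in, and the robot is clear of everything.

```bash
python3 -c "
from plant import env
print(env.sign_off())"
```

```text
the job is handed in; nothing more can be done
None
```

I pushed the label roll about 55 mm clear of tray_l's path, then drew tray_l out to its hard stop with the mould still in it, and handed the job in. My image measurement of the draw was about 90 mm, not the nominal 95 mm, but the tray did not move any further under a 30 N pull.

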